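# Push the stuck adapter sleeve out of the bench block

## Task

The orange tube-adapter sleeve is stuck in its bore under the orange collar. Take the green-handled push rod from its white holder, feel its tip into the hole of the orange collar and gently push the sleeve down through the bore until it drops into the tray of the stand, then hang the rod back upright in its holder. Never press hard (stay under about 25 N, on the collar too), leave the blue sleeve in its bore and do not disturb the bottle, the tube rack or the tip box.

Things in the scene. Friction and masses are not known exactly. Their poses are not given: they have to be found in the camera images.
- stand: Fixed stand; origin: centre of its underside on the bench, z up. Steel tray below, 110 (x) by 166 (y) mm, floor 8 mm, rim 22 mm high; above it on two end walls an aluminium block, 60 by 166 mm, from 60 to 100 mm above the bench. Two vertical through bores, 22 mm diameter, at y = +35 and -35 mm, x = 0, each with one sleeve; which is in which varies, and how deep (by 8 mm).
- collar_orange: Orange guide collar fixed on the block over the orange sleeve's bore. Origin: on the BORE axis at its underside, z up. It carries a locked eccentric bush: 44 mm wide, 10 mm hole, no chamfer, top 118 mm above the bench; on springs (3 N per mm, stops after 6 mm). The hole is 4.5 mm off the bore axis, towards a side that differs each time and is not measured: find it by touch or sight.
- sleeve_orange: Loose closed orange sleeve, flat top, 20 mm diameter, 30 mm long, about 30 g. Origin: centre of its lower end, z along its axis. Two spring pads in the bore grip it, so moving it takes about 7 to 15 N; it falls free into the tray once its top is below the pads' lower edge, 64 mm above the bench: push the rod's tip down to about 58 mm to be sure.
- sleeve_blue: Equal sleeve in blue, in the other bore, under the blue collar. To be left where it is.
- rod: Loose push rod, 130 g, upright in the holder. Origin: centre of the tip (lower end), z up towards the handle. Steel shank of 8 mm diameter from 0 to 90 mm, tip tapered to 6.4 mm over the last 1 mm; flange of 28 mm diameter from 90 to 96 mm; square green handle 16 by 16 mm (sides along x and y) from 96 to 150 mm. Grip it just above the flange, which then takes the thrust.
- rod_handle (a point): Middle of the lower part of the rod's handle, 120 mm above the tip: a good grasp height.
- holder: Fixed white holder block 56 by 56 mm, 100 mm tall, with a vertical through hole of 16 mm diameter in its centre. Origin: centre of its underside on the bench. The rod's flange rests on its top, so the rod's tip hangs 10 mm above the bench.
- bottle: Bystander: glass bottle with blue cap, 66 mm diameter, 150 mm tall; origin at its underside.
- tube_rack: Bystander: green tube rack 85 by 120 mm, 24 mm tall; origin at its underside.
- tip_box: Bystander: orange box with white lid 82 by 117 mm, 56 mm tall; origin at its underside.

How it is judged (in metres and radians):
On the way, in this order (a step that is already met when the one before it is completed fails the run):
1. the rod is lifted clear of its holder (tip more than 105 mm above the bench) (height (world z) of rod above 0.105 m), for 0.1 s.
2. the rod has pushed the orange sleeve out: rod tip in the bore below 75 mm above the bench, within 11 mm of the bore axis, the sleeve below it in the tray (height (world z) of rod below 0.075 m and horizontal distance between rod and collar_orange below 0.011 m and x of sleeve_orange in the frame of stand between -0.055 and 0.055 m and y of sleeve_orange in the frame of stand between -0.078 and 0.078 m and z of sleeve_orange in the frame of stand below 0.029 m), for 0.05 s.
3. the rod hangs in its holder again (horizontal distance between rod and holder below 0.008 m and z of rod in the frame of holder between 0.006 and 0.014 m and angle between rod's own z axis and vertical below 0.1 rad), for 0.2 s.
At the end, for the whole second after the job is handed in: The orange sleeve is at rest in the stand's tray (origin under 29 mm high); the rod hangs still in its holder, upright within 0.1 rad, within 8 mm of the holder's axis and 4 mm of its resting height; the blue sleeve is within 5 mm of its start (all of step 3 and x of sleeve_orange in the frame of stand between -0.055 and 0.055 m and y of sleeve_orange in the frame of stand between -0.078 and 0.078 m and z of sleeve_orange in the frame of stand below 0.029 m and linear speed of each of sleeve_orange, rod below 0.02 m/s and distance of sleeve_blue from where it was at the start of the episode below 0.005 m); the robot touches nothing.
It fails at once if the rod presses on the orange collar with more than 25 N (contact force between rod and collar_orange above 25 N).
It fails at once if the rod presses on the orange sleeve with more than 25 N (contact force between rod and sleeve_orange above 25 N).
It fails at once if rod or robot presses on the stand with more than 25 N (contact force between any of rod, the fingers, the arm and stand above 25 N).
It fails at once if the blue sleeve is shifted more than 5 mm (distance of sleeve_blue from where it was at the start of the episode above 0.005 m).
It fails at once if the bottle, the tube rack or the tip box is moved more than 20 mm (distance of any of bottle, tube_rack, tip_box from where it was at the start of the episode above 0.02 m).
It also fails if it takes over 72 s, if anything falls off the work surface, if the arm or the gripper's body presses on something with over 40 N, if the wrist force passes 120 N, or if a joint passes its speed limit or range.

## Robot

A 7-joint arm with a two-finger parallel gripper is mounted at the origin on the work surface. World frame = base frame: x ahead of the robot, y to its left, z up, the work surface at z = 0. Lengths are in mm, angles in rad, forces in N, time in s.
With the tool pointing down it reaches from about 425 to 925 mm from the base axis. Payload 6.8 kg.
Tool frame: the origin (TCP) lies midway between the tips of the shut fingers; the grasp point (between the pads) lies 19 mm behind it; x points along the fingers, y is the direction in which the jaws open and shut, and the axes are right-handed (so a half turn about x gives the same grasp; the last joint's range is limited). The gripper opens to 88 mm and grips with 3 to 60 N. Pads are 20 mm wide; open, the fingers measure 115 mm over their backs; the gripper's body (75 mm by 178 mm) begins 61 mm behind the grasp point.
Start: joints at [1.034, 0.477, 0.022, 1.555, -0.011, 1.109, -0.083], TCP at [280.662, -613.902, 222.664] pointing down, gripper open.
Joint ranges: [-2.96, 2.96], [-0.34, 2.1], [-1.41, 1.46], [0.24, 2.44], [-1.37, 4.51], [0.17, 1.92], [-2.96, 2.96]. Speed limits (rad/s): [2.39, 2.39, 3.14, 3.14, 3.14, 3.14, 3.14].

## Interface

Orientations are given as [roll, pitch, yaw] about the fixed x, y, z axes, in that order (R = Rz(yaw) Ry(pitch) Rx(roll)).
In Python, from cell import manip gives the robot as it stands.
- The arm moves only by the tool step_arm, never from a script. Its argument "targets" is a list that holds one entry, the list of rows, each a list of 7 numbers: the finger opening in cm, from 0 to 8.78, then the shift along the world's x, y, z in cm, then the turn, a rotation vector about the world's x, y, z in rad. In form: [[[grip, dx, dy, dz, ax, ay, az], ...]]. A call has 1 to 5 rows; each row is the pose to reach, as a shift and turn from the pose measured when the call began; what a row does not reach only later rows make up. A row lasts 1/8 s, in which the tool goes at most 62.5 mm and 10.7 degrees, less where a joint would pass 70% of its speed; a pose out of reach is approached as far as the arm can. A call with a gripper value outside its range is refused whole. The fingers move at their own pace and stop on an object; "grip_force" is the grip in N (left out, the last holds). Time passes only in rows, so rows that repeat a pose let the fingers close. It gives the time, the measured TCP pose, the force and the opening at its end, in the units of the state.
- manip.state(): the state, without advancing time (a new reading comes with each control period).
- manip.read_camera(name): name is "scene" or "top" or "wrist"; returns the picture (400x640x3 uint8, red, green, blue); there is no depth.
- manip.camera_model(name): a dict with "fx", "fy", "cx", "cy" (pixels), "k1" (the pictures are not rectified: a ray, as slopes to the right and down, at radius r is drawn at 1 + k1 r^2 times it, then the intrinsics apply), "eye" and "attitude" of the camera in the world. Camera axes: x right, y down, z forward; pixel columns grow to the right and rows downward; lengths in mm; the calibration is good to about 2 mm. A picture is of the moment at which its call begins: read the wrist's pose just before it. camera_model takes no time and is no camera call; for the wrist camera it gives the pose at the moment of the call.
- manip.hand_in(): hands the job in, once; it reports no verdict.
The state is a dict: "clock": time; "q": joint angles; "joint_vel": joint speeds; "effort": joint torques, N m; "position": TCP position; "tcp_rot": TCP orientation; "force": force on the tool from outside, world axes, zero at the start; "torque": the same for the moment, N m; "gripper_width": finger opening in mm.
Only numpy, scipy, OpenCV 4.12 (cv2) and the standard library are available. Lean on these libraries where they do the work, as an engineer would, in place of code of your own. Each camera call takes 0.05 s, during which the arm holds its last target.

## Working session

There is one attempt and no reset: what is moved stays moved. The work goes in short steps, Python scripts to look and compute and a tool call to move; the robot and the scene stay as the last step left them, time stands still between calls to the robot, and variables do not carry over. Pictures are saved under pics/ and viewed, and the job is handed in when it is done.

Besides the shell and the picture viewer there is one more tool, called as name(argument=value, ...) on one line, values as JSON. step_arm: Moves the arm, as the interface text tells. Its arguments: {"type":"object","properties":{"targets":{"type":"array","items":{"type":"array","items":{"type":"array","items":{"type":"number"}}}},"grip_force":{"type":"number"}},"required":["targets"]}

```bash
ls; mkdir -p pics
python3 - <<'E'
from cell import manip
import cv2
print(manip.state())
for n in ["scene","top","wrist"]:
    print(n,manip.camera_model(n))
    cv2.imwrite(f"pics/{n}0.png",manip.read_camera(n)[:,:,::-1])
E
```

```text
pics
{'clock': 0.0, 'q': array([ 1.03394731,  0.47775267,  0.02232546,  1.55645617, -0.01149529,
        1.10928772, -0.0831123 ]), 'joint_vel': array([-2.97684310e-04,  1.26548412e-03, -6.31267870e-05, -5.32205673e-04,
       -5.69500094e-04, -8.44358206e-04,  7.94568155e-04]), 'effort': array([ 2.34481558e-04, -5.82846701e+01,  1.53499816e+00, -2.72600269e+01,
       -5.41968271e-02,  1.70470483e-02,  1.72559662e-04]), 'position': array([ 280.36125232, -613.35713257,  221.71125639]), 'tcp_rot': array([-1.49854541,  1.56902038,  2.07182029]), 'force': array([-0.34522505, -0.34724724, -0.50712717]), 'torque': array([-0.01995862, -0.02534644,  0.04579402]), 'gripper_width': 88.100760931709}
scene {'fx': 500.8525115562945, 'fy': 500.8525115562945, 'cx': 326.4950266809725, 'cy': 198.45525119008371, 'k1': 0.043823004872458694, 'eye': array([1179.24208815, -419.22341385,  923.96688079]), 'attitude': array([-2.39874052, -0.01124245,  0.87625098])}
top {'fx': 484.34269018481956, 'fy': 484.34269018481956, 'cx': 321.07339557171986, 'cy': 200.9032245340903, 'k1': -0.1489464848946454, 'eye': array([ 444.76697688,   56.54576447, 1283.02211211]), 'attitude': array([-3.01473024,  0.01911155, -1.5549618 ])}
wrist {'fx': 320.5542538100494, 'fy': 320.5542538100494, 'cx': 320.0817134984817, 'cy': 196.75097229081723, 'k1': -0.028238954410462196, 'eye': array([ 354.81534382, -578.78475425,  383.91441261]), 'attitude': array([ 2.83943333e+00, -4.76473828e-04, -1.14163997e+00])}
```

View pics/scene0.png

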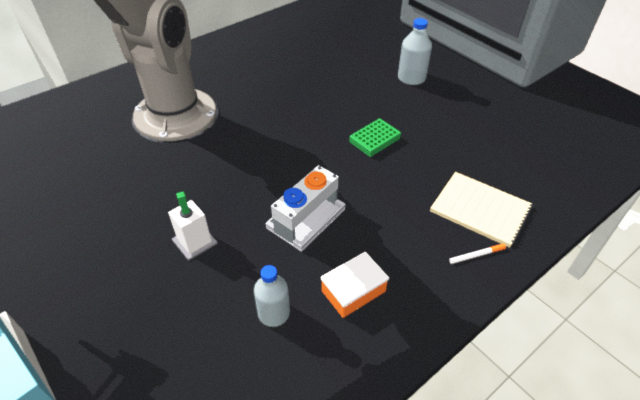

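View pics/top0.png

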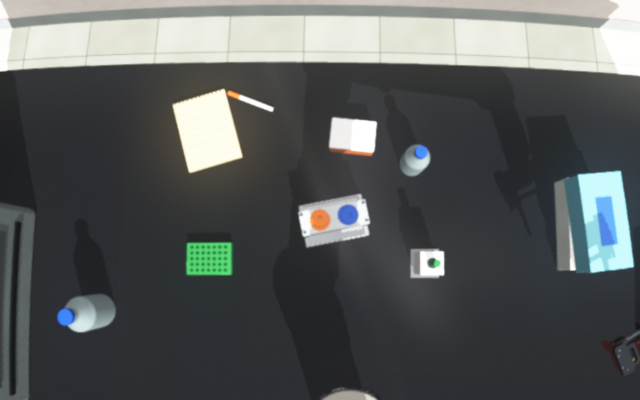

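View pics/wrist0.png

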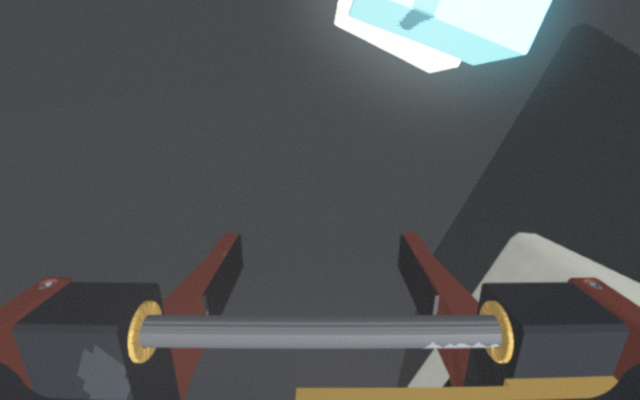

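The top view shows the holder with the rod near (430,263), the orange collar near (320,219) and the blue one near (348,215). Next I'll zoom in.

```bash
cat > h.py <<'E'
import numpy as np, cv2
from scipy.spatial.transform import Rotation as R
def Rm(c): return R.from_euler('xyz',c['attitude']).as_matrix()
def unproj(c,u,v,z):
    d=np.array([(u-c['cx'])/c['fx'],(v-c['cy'])/c['fy']]); s=d.copy()
    for _ in range(20): s=d/(1+c['k1']*(s@s))
    r=Rm(c)@np.array([s[0],s[1],1]); e=np.array(c['eye'])
    return e+r*(z-e[2])/r[2]
def proj(c,p):
    q=Rm(c).T@(np.array(p)-c['eye']); s=q[:2]/q[2]; s=s*(1+c['k1']*(s@s))
    return np.array([c['cx']+c['fx']*s[0],c['cy']+c['fy']*s[1]])
def crop(img,x0,y0,x1,y1,k,name):
    cv2.imwrite(name,cv2.resize(img[y0:y1,x0:x1],None,fx=k,fy=k,interpolation=cv2.INTER_CUBIC))
E
python3 - <<'E'
from h import *
t=cv2.imread('pics/top0.png'); s=cv2.imread('pics/scene0.png')
crop(t,290,180,390,255,8,'pics/t_stand.png')
crop(t,395,235,455,285,10,'pics/t_hold.png')
crop(s,260,160,350,250,6,'pics/s_stand.png')
crop(s,160,185,225,260,7,'pics/s_hold.png')
E
```

```text
(no output)
```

View pics/t_stand.png

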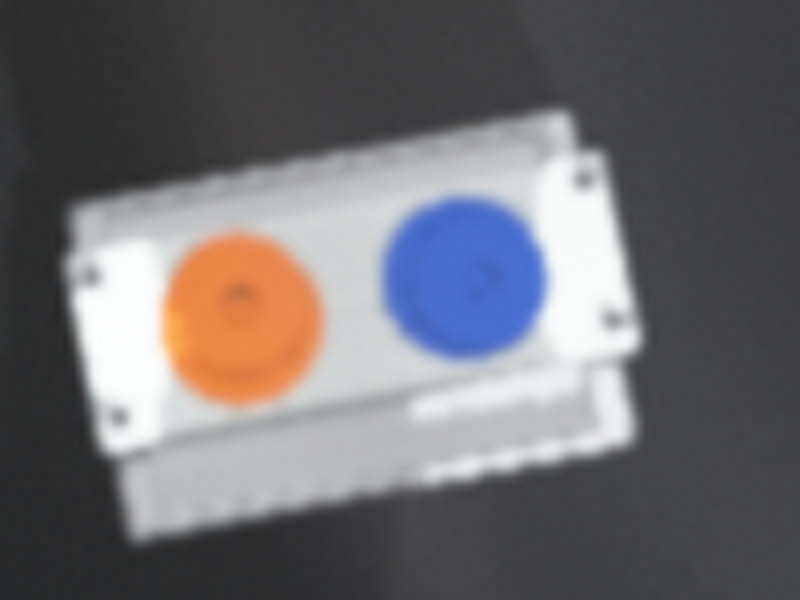

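View pics/t_hold.png

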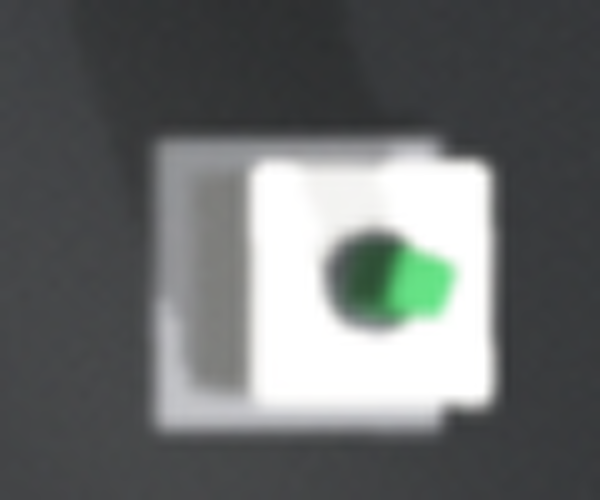

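View pics/s_hold.png

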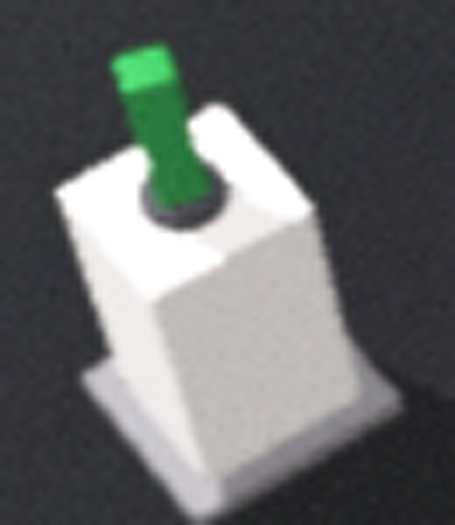

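View pics/s_stand.png

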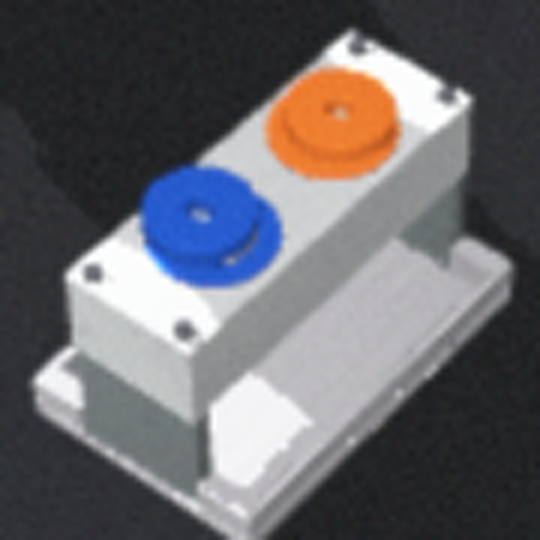

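Run:
```python
from h import *
from cell import manip
t=manip.camera_model('top'); s=manip.camera_model('scene')
T=lambda x,y:(395+x/10-.45,235+y/10-.45)
print('hold top corners');
for p in [(250,160),(492,162),(490,408),(252,405)]: print(unproj(t,*T(*p),100))
print('handle top', unproj(t,*T(422,284),160), 'flange',unproj(t,*T(370,280),106))
S=lambda x,y:(160+x/7-.43,185+y/7-.43)
print('s'); 
for p in [(218,103),(313,210),(155,300),(57,192)]: print(unproj(s,*S(*p),100))
print(unproj(s,*S(146,68),160))
T=lambda x,y:(290+x/8-.44,180+y/8-.44)
print('block top corners')
for p in [(65,258),(603,152),(640,350),(104,452)]: print(unproj(t,*T(*p),100))
print('screws')
for p in [(92,275),(585,180),(614,318),(120,416)]: print(unproj(t,*T(*p),100))
print('collar o',unproj(t,*T(244,320),110),unproj(t,*T(240,292),118),'b',unproj(t,*T(465,278),110))
S=lambda x,y:(260+x/6-.42,160+y/6-.42)
for p in [(345,30),(472,98),(196,352),(67,270)]: print(unproj(s,*S(*p),100))
print('o hole',unproj(s,*S(340,111),118),'b',unproj(s,*S(203,214),118))
```

```text
hold top corners
[ 476.40261062 -160.73918052  100.        ]
[ 476.40377739 -220.56906832  100.        ]
[ 416.52370469 -219.70526203  100.        ]
[ 416.92586362 -161.11456251  100.        ]
handle top [ 446.46089191 -189.8661385   160.        ] flange [ 447.42459933 -188.94559536  106.        ]
s
[ 415.61556731 -162.36384718  100.        ]
[ 473.4112614  -162.19956656  100.        ]
[ 474.72887859 -216.9203618   100.        ]
[ 417.44573385 -219.01498309  100.        ]
[ 445.50924293 -190.39069623  160.        ]
block top corners
[567.50432458 138.63497759 100.        ]
[602.57393301 -26.40533871 100.        ]
[541.60901562 -38.03999214 100.        ]
[508.08027257 125.43132053 100.        ]
screws
[562.37322388 130.21485662 100.        ]
[593.81180935 -20.9025216  100.        ]
[551.33408668 -30.02475021 100.        ]
[519.16736241 120.75158278 100.        ]
collar o [548.29378213  83.07297348 110.        ] [556.05627661  84.23672844 118.        ] b [562.03620334  16.08295939 110.        ]
[505.46159958 124.92678206 100.        ]
[566.25471039 139.10443448 100.        ]
[601.58511585 -21.93861922 100.        ]
[540.15646949 -34.72999402 100.        ]
o hole [553.39747384  83.63933257 118.        ] b [563.06372999  11.32830997 118.        ]
```

Run:
```python
from h import *
from cell import manip
s=manip.state(); M=R.from_euler('xyz',s['tcp_rot']).as_matrix()
print(M.round(3)); c=manip.camera_model('wrist'); print((M.T@(c['eye']-s['position'])).round(1)); print(Rm(c).round(3)); print(s['position'],s['clock'])
```

```text
[[-0.001  0.416 -0.909]
 [ 0.001 -0.909 -0.416]
 [-1.    -0.001  0.   ]]
[-162.1   -0.8  -82. ]
[[ 0.416 -0.868 -0.27 ]
 [-0.909 -0.397 -0.124]
 [ 0.001  0.298 -0.955]]
[ 280.47325342 -613.49849142  221.94794959] 0.15
```

step_arm(targets=[[[8.7, 2.2, 5.6, 1, 0, 0, -0.1], [8.7, 4.4, 11.2, 2, 0, 0, -0.2], [8.7, 6.6, 16.8, 2, 0, 0, -0.3], [8.7, 8.8, 22.4, 2, 0, 0, -0.4], [8.7, 11, 28, 2, 0, 0, -0.43]]])

```text
clock: 0.78
position: [390.9, -331.5, 241.9]
tcp_rot: [-1.583, 1.57, 1.555]
force: [1.1, -0.4, 0.0]
gripper_width: 86.8
```

step_arm(targets=[[[8.7, 2, 5, 0, 0, 0, 0], [8.7, 4, 10, 0, 0, 0, 0], [8.7, 5.2, 13.5, 0, 0, 0, 0], [8.7, 5.2, 13.5, 0, 0, 0, 0], [8.7, 5.2, 13.5, 0, 0, 0, 0]]])

```text
clock: 1.4
position: [442.4, -197.2, 241.8]
tcp_rot: [-1.066, 1.57, 2.072]
force: [0.2, -1.0, -0.2]
gripper_width: 86.9
```

```bash
cat > w.py <<'E'
import sys
from h import *
from cell import manip
import json
def snap(n):
    s=manip.state();c=manip.camera_model('wrist');im=manip.read_camera('wrist')[:,:,::-1]
    cv2.imwrite(f'pics/{n}.png',im)
    json.dump({k:(np.array(v).tolist()) for k,v in c.items()},open(f'pics/{n}.json','w'))
    M=R.from_euler('xyz',s['tcp_rot']).as_matrix()
    print(s['clock'],s['position'].round(1),M.round(3).tolist(),s['force'].round(2))
    return im
if __name__=='__main__': snap(sys.argv[1])
E
python3 w.py w1
```

```text
1.4 [ 442.4 -197.2  241.8] [[-0.0, -0.003, -1.0], [0.001, -1.0, 0.003], [-1.0, -0.001, 0.0]] [ 0.19 -1.03 -0.21]
```

View pics/w1.png

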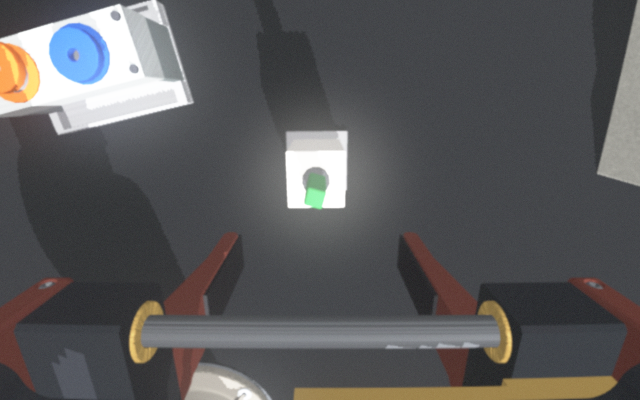

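Run:
```python
from h import *
t=cv2.imread('pics/w1.png')
crop(t,275,120,360,220,6,'pics/w1c.png')
```

```text
(no output)
```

View pics/w1c.png

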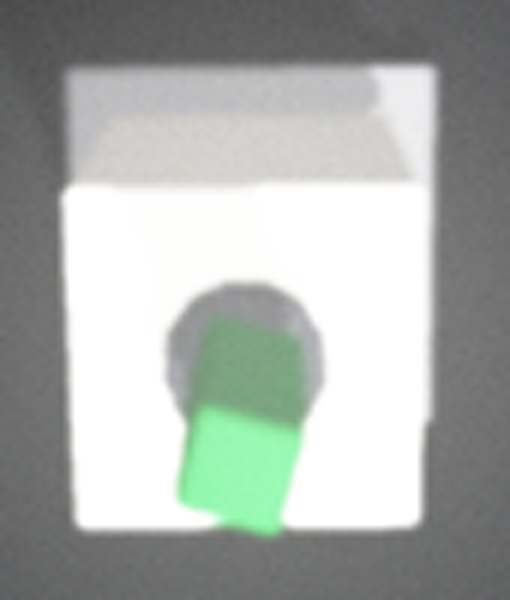

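Run:
```python
from h import *
import json
c=json.load(open('pics/w1.json'))
S=lambda x,y:(275+x/6-.42,120+y/6-.42)
P=[unproj(c,*S(*p),160) for p in [(203,407),(300,430),(281,535),(180,500)]]
for p in P: print(p)
print(np.mean(P,0)); 
for a,b in [(0,1),(3,2),(1,2),(0,3)]:
    d=P[b]-P[a]; print(np.degrees(np.arctan2(d[1],d[0])),np.linalg.norm(d))
Q=[unproj(c,*S(*p),100) for p in [(62,187),(427,185),(420,525),(78,525)]]
for p in Q: print(p)
print(np.mean(Q,0),'flange',unproj(c,*S(246,355),106))
```

```text
[ 456.08976963 -187.74210123  160.        ]
[ 452.89167592 -200.51061889  160.        ]
[ 438.2040694  -197.97226461  160.        ]
[ 443.20640829 -184.48894634  160.        ]
[ 447.59798081 -192.67848277  160.        ]
-104.06142978322146 13.162934577082662
-110.35495767893792 14.381351325091474
170.19483287355595 14.905335544017962
165.82857863047968 13.287739317690994
[ 475.60917824 -163.63575751  100.        ]
[ 475.7259079  -221.48753113  100.        ]
[ 418.73189784 -221.47744898  100.        ]
[ 418.93433619 -164.30260581  100.        ]
[ 447.25033004 -192.72583586  100.        ] flange [ 449.58719804 -192.68818622  106.        ]
```

step_arm(targets=[[[6, 0.2, 0.3, -3, 0, 0, -0.12], [6, 0.42, 0.62, -6, 0, 0, -0.24], [6, 0.42, 0.62, -8.5, 0, 0, -0.24], [6, 0.42, 0.62, -10, 0, 0, -0.24], [6, 0.42, 0.62, -10, 0, 0, -0.24]]])

```text
clock: 2.08
position: [445.6, -192.2, 141.0]
tcp_rot: [-0.326, 1.568, 2.569]
force: [-0.2, 0.4, 1.1]
gripper_width: 60.0
```

```bash
python3 w.py w2
python3 - <<'E'
from h import *
t=cv2.imread('pics/w2.png')
crop(t,180,150,460,400,2.5,'pics/w2c.png')
E
```

```text
2.075 [ 445.6 -192.2  141. ] [[-0.002, -0.244, -0.97], [0.001, -0.97, 0.244], [-1.0, -0.001, 0.002]] [-0.17  0.41  1.05]
```

View pics/w2c.png

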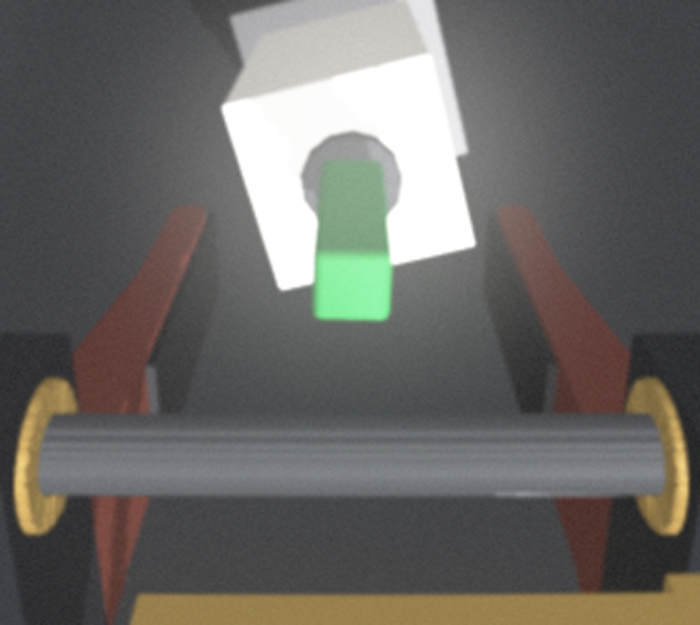

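Run:
```python
from h import *
import json
c=json.load(open('pics/w2.json'))
S=lambda x,y:(180+x/2.5-.3,150+y/2.5-.3)
print(unproj(c,*S(352,288),160), unproj(c,*S(353,180),106))
```

```text
[ 447.04754094 -192.31510465  160.        ] [ 448.55762053 -193.08761484  106.        ]
```

step_arm(targets=[[[6, 0.1, 0, -1.5, 0, 0, 0], [6, 0.1, 0, -2.8, 0, 0, 0], [6, 0.1, 0, -3.1, 0, 0, 0], [6, 0.1, 0, -3.1, 0, 0, 0], [4, 0.1, 0, -3.1, 0, 0, 0]]], grip_force=40)

```text
clock: 2.75
position: [447.6, -192.2, 111.2]
tcp_rot: [-1.296, 1.57, 1.6]
force: [0.2, 0.1, 0.6]
gripper_width: 52.9
```

step_arm(targets=[[[2, 0, 0, 0, 0, 0, 0], [1.2, 0, 0, 0, 0, 0, 0], [1.2, 0, 0, 0, 0, 0, 0], [1.2, 0, 0, 0, 0, 0, 0], [1.2, 0, 0, 0, 0, 0, 0]]])

```text
clock: 3.38
position: [447.7, -192.3, 111.2]
tcp_rot: [-1.333, 1.57, 1.562]
force: [0.5, -0.1, 0.4]
gripper_width: 15.6
```

step_arm(targets=[[[1.2, 0, 0, 2, 0, 0, 0], [1.2, 0, 0, 6, 0, 0, 0], [1.2, 0, 0, 11, 0, 0, 0], [1.2, 0, 0, 15, 0, 0, 0], [1.2, 0, 0, 15, 0, 0, 0]]], grip_force=50)

```text
clock: 4.0
position: [449.4, -192.8, 264.1]
tcp_rot: [-3.096, 1.565, -0.2]
force: [-0.2, -0.4, -1.8]
gripper_width: 15.9
```

```bash
python3 w.py w3
```

```text
4.0 [ 449.4 -192.8  264.1] [[0.006, -0.243, -0.97], [-0.001, -0.97, 0.243], [-1.0, -0.0, -0.006]] [-0.23 -0.37 -1.75]
```

View pics/w3.png

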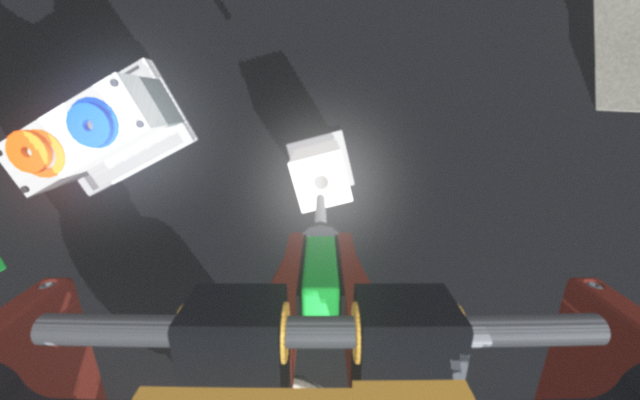

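step_arm(targets=[[[1.2, 2, 5.3, 0, 0, 0, 0], [1.2, 4, 10.6, 0, 0, 0, 0], [1.2, 6, 15.9, 0, 0, 0, 0], [1.2, 8, 21.2, 0, 0, 0, 0], [1.2, 10, 26.5, -1, 0, 0, 0]]])

```text
clock: 4.68
position: [547.9, 74.1, 250.3]
tcp_rot: [2.624, 1.57, -0.764]
force: [1.3, -0.2, -1.4]
gripper_width: 15.8
```

step_arm(targets=[[[1.2, 0.8, 2, -1, 0, 0, 0], [1.2, 0.8, 2, -1, 0, 0, 0], [1.2, 0.8, 2, -1, 0, 0, 0]]])

```text
clock: 5.05
position: [555.2, 92.6, 239.1]
tcp_rot: [0.885, 1.568, -2.503]
force: [0.3, -0.7, -1.1]
gripper_width: 15.5
```

```bash
python3 w.py w4;  python3 - <<'E'
from h import *
t=cv2.imread('pics/w4.png')
crop(t,260,110,400,240,5,'pics/w4c.png')
E
```

```text
5.05 [555.2  92.6 239.1] [[-0.002, -0.245, -0.97], [-0.001, -0.97, 0.245], [-1.0, 0.002, 0.002]] [ 0.31 -0.74 -1.06]
```

View pics/w4c.png

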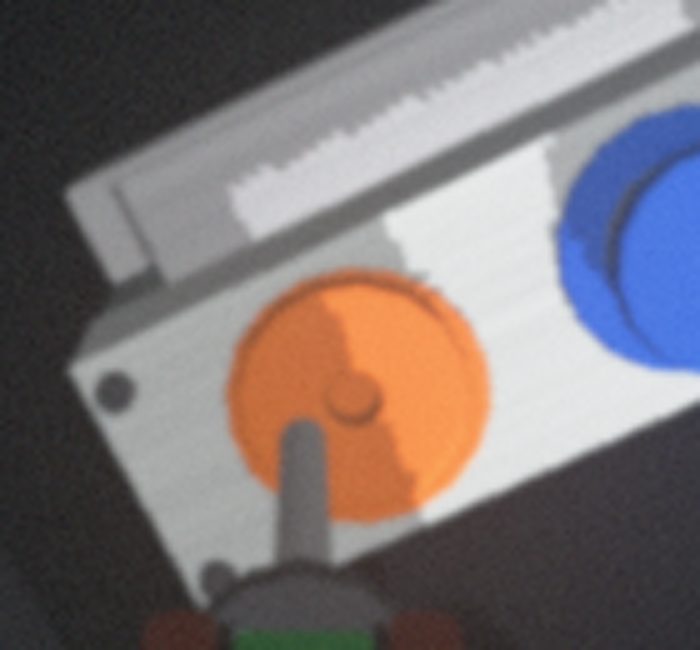

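Run:
```python
from h import *
import json
c=json.load(open('pics/w4.json'))
S=lambda x,y:(260+x/5-.4,110+y/5-.4)
print('hole',unproj(c,*S(353,397),118))
print('disc',unproj(c,*S(360,396),110),unproj(c,*S(360,396),118))
for z in (136,138,140): print('tip',unproj(c,*S(303,431),z))
print(np.array(c['eye']))
```

```text
hole [553.77389919  83.27474683 118.        ]
disc [551.35434387  82.22180209 110.        ] [553.64400627  81.98325624 118.        ]
tip [555.09361458  92.4885661  136.        ]
tip [555.69395601  92.3456376  138.        ]
tip [556.29429745  92.2027091  140.        ]
[634.680969    73.5405131  401.14030142]
```

step_arm(targets=[[[1.2, -0.17, -0.91, -0.7, 0, 0, 0], [1.2, -0.17, -0.91, -1.3, 0, 0, 0], [1.2, -0.17, -0.91, -1.3, 0, 0, 0], [1.2, -0.17, -0.91, -1.3, 0, 0, 0]]])

```text
clock: 5.6
position: [553.8, 83.3, 226.8]
tcp_rot: [1.3, 1.57, -2.09]
force: [-0.7, 0.7, -2.0]
gripper_width: 15.5
```

```bash
python3 w.py w5;  python3 - <<'E'
from h import *
t=cv2.imread('pics/w5.png')
crop(t,280,150,360,230,8,'pics/w5c.png')
E
```

```text
5.6 [553.8  83.3 226.8] [[-0.001, -0.245, -0.969], [-0.001, -0.969, 0.245], [-1.0, 0.001, 0.0]] [-0.66  0.68 -2.03]
```

View pics/w5c.png

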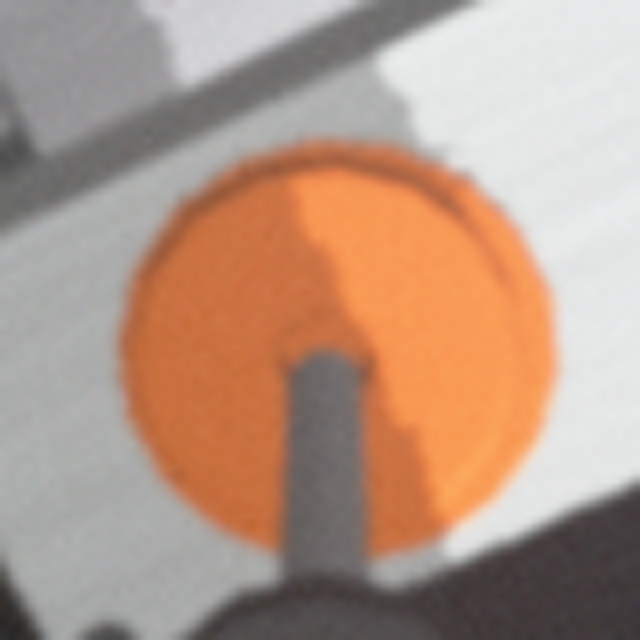

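Run:
```python
from h import *
import json
c=json.load(open('pics/w5.json'))
S=lambda x,y:(280+x/8-.44,150+y/8-.44)
for y in (350,356,362):print('hole',unproj(c,*S(328,y),118))
for y in (372,376,380): print('tip',unproj(c,*S(327,y),125.6))
```

```text
hole [554.33906565  82.78132695 118.        ]
hole [553.66914978  82.95038263 118.        ]
hole [552.99826465  83.11968277 118.        ]
tip [554.18318407  82.96647852 125.6       ]
tip [553.74690877  83.07662749 125.6       ]
tip [553.31021085  83.18688313 125.6       ]
```

step_arm(targets=[[[1.2, 0, 0, -0.4, 0, 0, 0], [1.2, 0, 0, -0.7, 0, 0, 0], [1.2, 0, 0, -0.9, 0, 0, 0], [1.2, 0, 0, -1.1, 0, 0, 0], [1.2, 0, 0, -1.1, 0, 0, 0]]])

```text
clock: 6.28
position: [553.8, 83.4, 215.7]
tcp_rot: [1.195, 1.569, -2.194]
force: [0.2, -0.4, -1.7]
gripper_width: 15.6
```

Already 3.5 mm below the collar's top with no force, so the tip is in the hole. I'll keep going in small steps.

step_arm(targets=[[[1.2, 0, 0, -0.2, 0, 0, 0], [1.2, 0, 0, -0.4, 0, 0, 0], [1.2, 0, 0, -0.6, 0, 0, 0], [1.2, 0, 0, -0.8, 0, 0, 0], [1.2, 0, 0, -0.8, 0, 0, 0]]])

```text
clock: 6.9
position: [553.7, 83.4, 207.5]
tcp_rot: [1.057, 1.569, -2.332]
force: [0.1, -0.2, -1.2]
gripper_width: 15.8
```

step_arm(targets=[[[1.2, 0, 0, -0.12, 0, 0, 0], [1.2, 0, 0, -0.24, 0, 0, 0], [1.2, 0, 0, -0.36, 0, 0, 0], [1.2, 0, 0, -0.48, 0, 0, 0], [1.2, 0, 0, -0.6, 0, 0, 0]]])

```text
clock: 7.52
position: [553.7, 83.3, 201.4]
tcp_rot: [1.053, 1.569, -2.336]
force: [0.8, 0.0, -1.9]
gripper_width: 15.7
```

step_arm(targets=[[[1.2, 0, 0, -0.1, 0, 0, 0], [1.2, 0, 0, -0.2, 0, 0, 0], [1.2, 0, 0, -0.3, 0, 0, 0], [1.2, 0, 0, -0.4, 0, 0, 0]]])

```text
clock: 8.02
position: [553.7, 83.4, 197.4]
tcp_rot: [1.065, 1.569, -2.324]
force: [-0.0, -0.7, -1.7]
gripper_width: 15.6
```

Tip is at about 96 mm and still free.

step_arm(targets=[[[1.2, 0, 0, -0.1, 0, 0, 0], [1.2, 0, 0, -0.2, 0, 0, 0], [1.2, 0, 0, -0.3, 0, 0, 0], [1.2, 0, 0, -0.4, 0, 0, 0]]])

```text
clock: 8.52
position: [553.7, 83.4, 193.3]
tcp_rot: [1.074, 1.569, -2.316]
force: [1.0, 0.1, -1.4]
gripper_width: 15.6
```

step_arm(targets=[[[1.2, 0, 0, -0.08, 0, 0, 0], [1.2, 0, 0, -0.16, 0, 0, 0], [1.2, 0, 0, -0.24, 0, 0, 0], [1.2, 0, 0, -0.32, 0, 0, 0]]])

```text
clock: 9.02
position: [554.6, 83.5, 191.6]
tcp_rot: [2.622, 1.569, -0.768]
force: [-2.1, -0.7, 10.1]
gripper_width: 15.7
```

step_arm(targets=[[[1.2, 0, 0, -0.08, 0, 0, 0], [1.2, 0, 0, -0.16, 0, 0, 0], [1.2, 0, 0, -0.2, 0, 0, 0]]])

```text
clock: 9.4
position: [554.7, 83.6, 190.5]
tcp_rot: [2.787, 1.569, -0.603]
force: [-2.3, -0.3, 7.5]
gripper_width: 15.5
```

step_arm(targets=[[[1.2, -0.05, 0, -0.1, 0, 0, 0], [1.2, -0.05, 0, -0.2, 0, 0, 0], [1.2, -0.05, 0, -0.3, 0, 0, 0], [1.2, -0.05, 0, -0.4, 0, 0, 0]]])

```text
clock: 9.9
position: [554.5, 83.7, 187.5]
tcp_rot: [2.959, 1.568, -0.43]
force: [-2.1, -1.5, 8.2]
gripper_width: 16.1
```

step_arm(targets=[[[1.2, -0.05, 0, -0.1, 0, 0, 0], [1.2, -0.05, 0, -0.2, 0, 0, 0], [1.2, -0.05, 0, -0.3, 0, 0, 0], [1.2, -0.05, 0, -0.4, 0, 0, 0], [1.2, -0.05, 0, -0.5, 0, 0, 0]]])

```text
clock: 10.52
position: [554.2, 83.8, 183.6]
tcp_rot: [3.049, 1.567, -0.341]
force: [-2.3, -1.1, 7.4]
gripper_width: 15.7
```

step_arm(targets=[[[1.2, -0.03, 0, -0.12, 0, 0, 0], [1.2, -0.03, 0, -0.24, 0, 0, 0], [1.2, -0.03, 0, -0.36, 0, 0, 0], [1.2, -0.03, 0, -0.48, 0, 0, 0], [1.2, -0.03, 0, -0.6, 0, 0, 0]]])

```text
clock: 11.15
position: [554.1, 83.8, 178.5]
tcp_rot: [3.069, 1.567, -0.321]
force: [-3.8, -0.3, 8.4]
gripper_width: 16.1
```

step_arm(targets=[[[1.2, -0.03, 0, -0.12, 0, 0, 0], [1.2, -0.03, 0, -0.24, 0, 0, 0], [1.2, -0.03, 0, -0.36, 0, 0, 0], [1.2, -0.03, 0, -0.48, 0, 0, 0], [1.2, -0.03, 0, -0.6, 0, 0, 0]]])

```text
clock: 11.78
position: [554.1, 83.8, 173.5]
tcp_rot: [3.109, 1.566, -0.281]
force: [-2.7, -1.2, 7.9]
gripper_width: 15.8
```

```bash
python3 w.py w6
```

```text
11.775 [554.1  83.8 173.5] [[0.005, -0.246, -0.969], [-0.001, -0.969, 0.246], [-1.0, 0.0, -0.005]] [-2.72 -1.24  7.92]
```

View pics/w6.png

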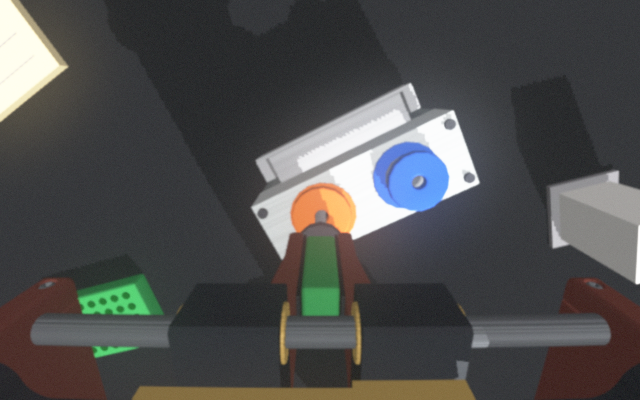

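The rod is in the orange collar at (321,215). The flange sits at the fingertips as before, so it hasn't slipped in the grip. Continuing.

step_arm(targets=[[[1.2, -0.03, 0, -0.12, 0, 0, 0], [1.2, -0.03, 0, -0.24, 0, 0, 0], [1.2, -0.03, 0, -0.36, 0, 0, 0], [1.2, -0.03, 0, -0.48, 0, 0, 0], [1.2, -0.03, 0, -0.6, 0, 0, 0]]])

```text
clock: 12.45
position: [553.9, 83.9, 168.1]
tcp_rot: [3.116, 1.566, -0.274]
force: [-1.9, -1.4, 6.1]
gripper_width: 15.7
```

step_arm(targets=[[[1.2, -0.03, 0, -0.12, 0, 0, 0], [1.2, -0.03, 0, -0.24, 0, 0, 0], [1.2, -0.03, 0, -0.36, 0, 0, 0], [1.2, -0.03, 0, -0.48, 0, 0, 0], [1.2, -0.03, 0, -0.6, 0, 0, 0]]])

```text
clock: 13.08
position: [553.6, 83.9, 161.8]
tcp_rot: [3.097, 1.566, -0.293]
force: [-0.8, -0.8, -1.3]
gripper_width: 15.8
```

step_arm(targets=[[[1.2, 0, 0, -0.12, 0, 0, 0], [1.2, 0, 0, -0.24, 0, 0, 0], [1.2, 0, 0, -0.36, 0, 0, 0], [1.2, 0, 0, -0.48, 0, 0, 0], [1.2, 0, 0, -0.58, 0, 0, 0]]])

```text
clock: 13.7
position: [553.6, 83.9, 155.9]
tcp_rot: [3.108, 1.566, -0.282]
force: [0.3, -0.4, -1.4]
gripper_width: 15.8
```

Run:
```python
from h import *
from cell import manip
s=manip.read_camera('scene')[:,:,::-1]; crop(s,240,140,370,260,6,'pics/s2.png')
```

```text
(no output)
```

View pics/s2.png

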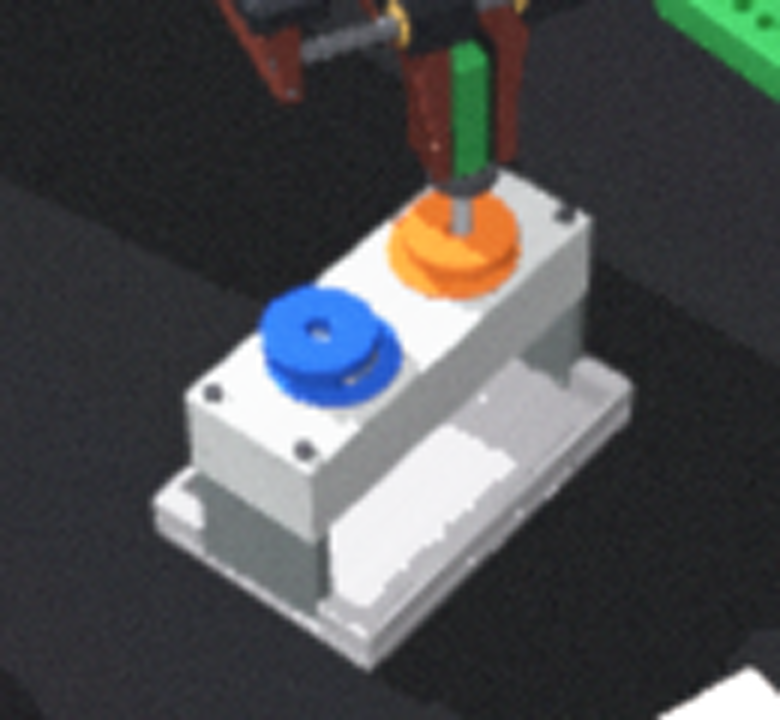

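step_arm(targets=[[[1.2, 0, 0, -0.2, 0, 0, 0], [1.2, 0, 0, -0.4, 0, 0, 0], [1.2, 0, 0, -0.6, 0, 0, 0], [1.2, 0, 0, -0.6, 0, 0, 0]]])

```text
clock: 14.25
position: [553.4, 83.8, 149.6]
tcp_rot: [3.055, 1.566, -0.336]
force: [0.7, 0.3, -0.8]
gripper_width: 15.9
```

step_arm(targets=[[[1.2, 0, 0, 1, 0, 0, 0], [1.2, 0, 0, 2.5, 0, 0, 0], [1.2, 0, 0, 4, 0, 0, 0], [1.2, 0, 0, 5.5, 0, 0, 0], [1.2, 0, 0, 6.5, 0, 0, 0]]])

```text
clock: 14.88
position: [553.8, 83.9, 216.1]
tcp_rot: [-3.112, 1.565, -0.218]
force: [0.4, -0.4, -1.5]
gripper_width: 16.0
```

step_arm(targets=[[[1.2, 0, 0, 2.5, 0, 0, 0], [1.2, 0, 0, 5, 0, 0, 0], [1.2, -1, -3, 5, 0, 0, 0], [1.2, -3, -8, 5, 0, 0, 0], [1.2, -5, -13, 5, 0, 0, 0]]])

```text
clock: 15.5
position: [503.1, -47.3, 266.5]
tcp_rot: [-3.109, 1.565, -0.215]
force: [0.7, -0.4, -1.8]
gripper_width: 16.0
```

Run:
```python
from h import *
from cell import manip
s=manip.read_camera('top')[:,:,::-1]; crop(s,280,170,400,260,6,'pics/t3.png')
print(manip.state()['position'])
```

```text
[500.10688457 -55.52888053 266.14989363]
```

View pics/t3.png

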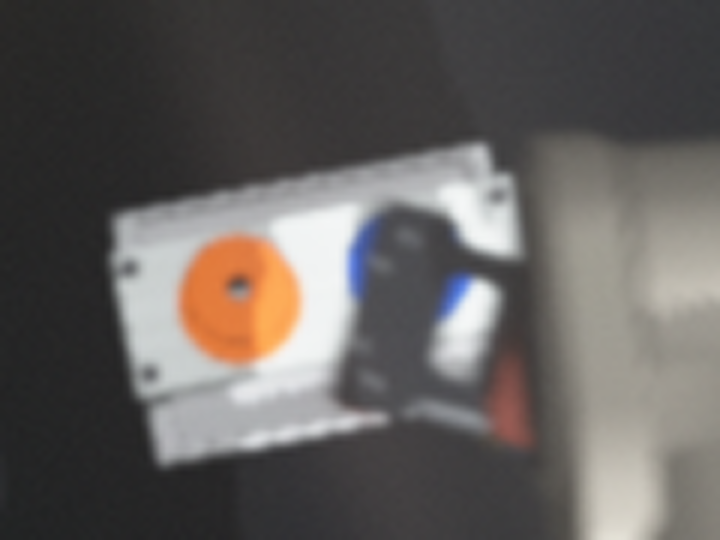

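step_arm(targets=[[[1.2, -2, -5, 0, 0, 0, 0], [1.2, -4, -10, -1, 0, 0, 0], [1.2, -5.2, -13.7, -2, 0, 0, 0], [1.2, -5.2, -13.7, -3, 0, 0, 0], [1.2, -5.2, -13.7, -3, 0, 0, 0]]])

```text
clock: 16.18
position: [447.9, -191.6, 235.7]
tcp_rot: [2.225, 1.566, -1.173]
force: [0.4, 1.0, -1.1]
gripper_width: 15.6
```

```bash
python3 w.py w7;  python3 - <<'E'
from h import *
t=cv2.imread('pics/w7.png')
crop(t,260,120,380,240,5,'pics/w7c.png')
E
```

```text
16.175 [ 447.9 -191.6  235.7] [[0.002, -0.254, -0.967], [-0.005, -0.967, 0.254], [-1.0, 0.004, -0.003]] [ 0.44  1.01 -1.13]
```

View pics/w7c.png

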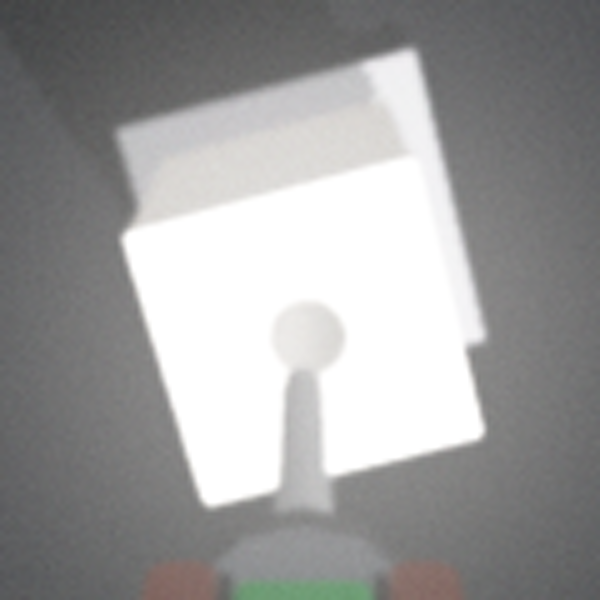

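Run:
```python
from h import *
import json
c=json.load(open('pics/w7.json'))
S=lambda x,y:(260+x/5-.4,120+y/5-.4)
print('hole',unproj(c,*S(309,336),100),'tip',unproj(c,*S(303,378),134.5))
print('corners',np.mean([unproj(c,*S(*p),100) for p in [(122,237),(413,157),(485,433),(208,506)]],0))
```

```text
hole [ 447.14340875 -193.09068762  100.        ] tip [ 449.3778188  -192.26511236  134.5       ]
corners [ 447.04474228 -192.68178405  100.        ]
```

step_arm(targets=[[[1.2, -0.09, -0.08, -1, 0, 0, 0], [1.2, -0.09, -0.08, -2.5, 0, 0, 0], [1.2, -0.09, -0.08, -3.5, 0, 0, 0], [1.2, -0.09, -0.08, -4.5, 0, 0, 0], [1.2, -0.09, -0.08, -4.5, 0, 0, 0]]])

```text
clock: 16.85
position: [447.0, -191.8, 190.2]
tcp_rot: [2.052, 1.567, -1.345]
force: [0.6, 0.1, -1.0]
gripper_width: 15.8
```

step_arm(targets=[[[1.2, 0, 0, -2, 0, 0, 0], [1.2, 0, 0, -4, 0, 0, 0], [1.2, 0, 0, -6, 0, 0, 0], [1.2, 0, 0, -7, 0, 0, 0], [1.2, 0, 0, -7, 0, 0, 0]]])

```text
clock: 17.48
position: [446.9, -191.8, 120.0]
tcp_rot: [1.913, 1.567, -1.483]
force: [-0.8, 0.4, -1.6]
gripper_width: 16.1
```

step_arm(targets=[[[1.2, 0, 0, -0.4, 0, 0, 0], [1.2, 0, 0, -0.7, 0, 0, 0], [1.2, 0, 0, -0.85, 0, 0, 0], [1.2, 0, 0, -0.85, 0, 0, 0]]])

```text
clock: 17.98
position: [446.9, -191.8, 111.5]
tcp_rot: [1.899, 1.567, -1.498]
force: [0.5, 0.7, -0.8]
gripper_width: 15.7
```

step_arm(targets=[[[1.8, 0, 0, 0, 0, 0, 0], [2.5, 0, 0, 0, 0, 0, 0], [4, 0, 0, 0, 0, 0, 0], [6, 0, 0, 0, 0, 0, 0], [7, 0, 0, 0, 0, 0, 0]]])

```text
clock: 18.6
position: [446.9, -191.8, 111.5]
tcp_rot: [1.92, 1.567, -1.476]
force: [0.4, 1.5, -0.0]
gripper_width: 51.5
```

step_arm(targets=[[[7, 0, 0, 0, 0, 0, 0], [7, 0, 0, 1, 0, 0, 0], [7, 0, 0, 4, 0, 0, 0], [7, 0, 0, 9, 0, 0, 0], [7, 0, 0, 14, 0, 0, 0]]])

```text
clock: 19.23
position: [446.6, -191.6, 253.6]
tcp_rot: [1.941, 1.567, -1.456]
force: [0.5, 0.1, -0.5]
gripper_width: 70.1
```

step_arm(targets=[[[7, 0, 0, 1, 0, 0, 0], [7, -1, -5, 1, 0, 0, 0], [7, -3, -10, 1, 0, 0, 0], [7, -4, -15, 1, 0, 0, 0], [7, -4, -15, 1, 0, 0, 0]]])

```text
clock: 19.85
position: [404.2, -345.4, 263.0]
tcp_rot: [1.567, 1.566, -1.837]
force: [0.1, 0.5, -0.1]
gripper_width: 69.8
```

Run:
```python
from h import *
from cell import manip
s=manip.read_camera('scene')[:,:,::-1]; t=manip.read_camera('top')[:,:,::-1]
a=cv2.resize(s[160:260,150:350],None,fx=4,fy=4,interpolation=cv2.INTER_CUBIC)
b=cv2.resize(t[180:290,290:460],None,fx=2.5,fy=2.5,interpolation=cv2.INTER_CUBIC)
cv2.imwrite('pics/end_s.png',a);cv2.imwrite('pics/end_t.png',cv2.resize(b,None,fx=1.8,fy=1.8))
print(manip.state()['clock'],manip.state()['force'])
```

```text
19.95 [ 1.25803851  0.06342814 -0.50477274]
```

View pics/end_s.png

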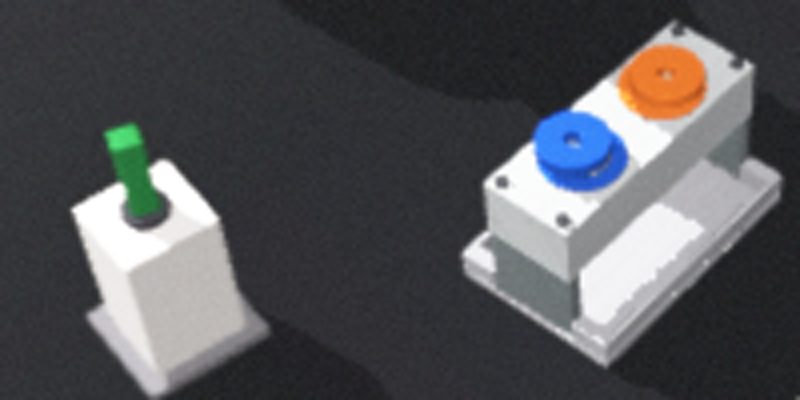

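View pics/end_t.png

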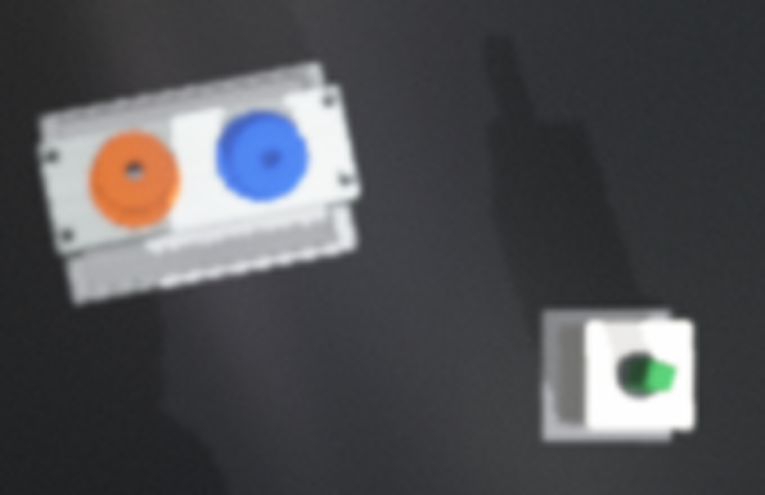

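Both views show the rod hanging upright in its holder as at the start. The orange hole now shows grey where the sleeve was, and the blue collar looks unchanged. The tip also moved freely down to about 48 mm, so the sleeve's lower end must be at 18 mm or less. I'm handing it in.

Run:
```python
from cell import manip
print(manip.hand_in(), manip.state()['clock'])
```

```text
the job is handed in; nothing more can be done
the job is handed in; nothing more can be done
```

The orange sleeve was pushed out of its bore, the rod is back upright in its holder, and I handed the job in at about 20 s of the 72 s allowed. The hand-in gives no verdict.

- **Push:** I found the collar hole with the wrist camera at about (553.8, 83.3) mm, and the tip went in without touching the collar. The sleeve began to move with the tip at about 91 mm. The highest reading I saw, at the end of a move call, was about 12 N. The force fell to zero with the tip at about 61 mm.
- **Sleeve:** After that the tip moved freely down to about 48 mm, so the sleeve's lower end must be at 18 mm or less. The orange hole now shows grey instead of orange. The block hides the tray below, so I never saw the sleeve lying in it; that rests on the force and depth readings.
- **Rod and surroundings:** The last scene and top views show the rod hanging as at the start and the blue collar unchanged. I did not check the blue sleeve directly, but nothing touched it. The arm stayed clear of the bottle, tube rack and tip box, though I did not recheck their positions. The gripper is open and clear, and no checks disagreed.

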